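# Open the culture jar in the cheese cellar

## Robot

A 6-joint arm with a two-finger parallel gripper is mounted at the origin on the work surface. World frame = base frame: x ahead of the robot, y to its left, z up, the work surface at z = 0. Lengths are in m, angles in rad, forces in N, time in s.
With the tool pointing down it reaches from about 0.225 to 0.875 m from the base axis. Payload 3.4 kg.
Tool frame: the origin (TCP) lies on the centre line of the jaws, within the pads' length; the fingertips stand 17 mm ahead of it and the grasp point (between the pads) lies 2 mm behind it (nose_length is the distance from the TCP to the fingertips, in m); z points along the fingers, y is the line along which they close (so a half turn about z gives the same grasp; the last joint's range is limited). The gripper opens to 85 mm and grips with 20 to 120 N. Pads are 22 mm wide; open, the fingers measure 114 mm over their backs; the gripper's body (76 mm by 85 mm) begins 54 mm behind the grasp point. The pads swing forward as they close: fully open they stand 13 mm farther back than shut.
Start: joints at [1.176, 0.276, 1.505, -0, 1.361, -0.121], TCP at [0.155, 0.554, 0.248] pointing down, gripper open.
Joint ranges: [-2.89, 2.89], [-0.75, 2.08], [0.22, 2.7], [-1.18, 4.32], [0.11, 2.71], [-2.7, 2.7]. Speed limits (rad/s): [2.57, 2.57, 3.14, 3.14, 3.14, 3.14].

## Interface

Orientations are given as a unit quaternion [w, x, y, z].
In Python, from rig import get_state, get_image, sign_off, find_in, place_of, nose_length gives the robot as it stands.
- The arm moves only by the tool apply_moves, never from a script. Its argument "deltas" is one flat list of numbers, 5 for each row, row after row: the finger opening in mm, from 0 to 85.4, then the shift along the tool's x, y, z in mm, then the turn about the tool's z in degrees. A call has 1 to 12 rows; each row is the pose to reach, as a shift and turn from the pose commanded when the call began, along the tool's axes at that moment; what a row does not reach only later rows make up. A row lasts 1/12 s, in which the tool goes at most 41.7 mm and 7.16 degrees, less where a joint would pass 70% of its speed; a pose out of reach is approached as far as the arm can. A call with a gripper value outside its range is refused whole. The fingers move at their own pace and stop on an object; "squeeze" is the grip in N (left out, the last holds). Time passes only in rows, so rows that repeat a pose let the fingers close. It gives the time, the measured TCP pose, the force, the opening and the grip force at its end, in the units of the state.
- get_state(): the state, without advancing time (a new reading comes with each control period).
- get_image(name): name is "scene" or "top" or "wrist"; returns a dict with "frame" (400x640x3 uint8, red, green, blue), "K" (3x3 intrinsics, pixels), "position" and "orientation" of the camera in the world. Camera axes: x right, y down, z forward; pixel columns grow to the right and rows downward; lengths in m; the calibration is good to about 2 mm. A picture is of the moment at which its call begins. There is no depth.
- sign_off(): hands the job in; it is judged then, once.
Trained networks look in a picture, given as the dict that the camera call returned (one of the last four; its "shot" number tells which), for a name from the list of things; names that differ only in an ending like _2 or _b are one class to them, and where a whole thing is asked for, a point or a joint stands for the part that bears it (a point fixed in the world has none). Each returns a list of dicts, best first, with "score" (0 to 1); they miss things now and then, are a little off and sometimes report something else, mostly with a low value. They report only what shows in the picture. A call takes as long as a camera call.
- find_in(query, picture): "point" ([column, row] in pixels, amid what is visible of it).
- place_of(query, picture): "point" ([column, row] in pixels: a listed point, or the origin of a listed thing).
The state is a dict: "clock": time; "qpos": joint angles; "qd": joint speeds; "effort": joint torques, N m; "position": TCP position; "ee_rot": TCP orientation; "contact_force": force on the tool from outside, world axes, zero at the start; "moment": the same for the moment, N m; "width": finger opening in m; "gripper_force": force on a finger pad.
Only numpy, scipy, OpenCV 4.12 (cv2) and the standard library are available. Lean on these libraries where they do the work, as an engineer would, in place of code of your own. Each camera call takes 0.05 s, during which the arm holds its last target. There are 200 camera calls.

## Task

Lift the loose lid off the steel pot by its knob and set it rim down on the white tray. Then unscrew the tight cap of the square jar that stands braced in the pot's wooden nest: turn it counterclockwise, stop when it comes free, and lift it straight off without pulling the jar out of its nest. Finish while still holding the cap level in the gripper, one to four centimetres above the open mouth of the jar, and leave the cheeses and the other jar alone.

Things in the scene. Friction and masses are not known exactly. Their poses are not given: they have to be found in the camera images.
- lid_knob (a point): Where to grip the lid: on the axis of its knob, 75 mm above the lid's lower rim, 24 mm above its flat top. The knob is a black upright cylinder, 26 mm in diameter, rising 36 mm from the middle of the lid's top. z up.
- pot_rim (a point): Centre of the pot's mouth at rim level, 85 mm above the table. Heavy steel pot fixed to the table, outer diameter 152 mm, wall 8 mm, floor 8 mm; two loop handles on its y and -y sides, out to 102 mm from the axis, 60 mm up. A square wooden nest on its floor, 24 mm deep, sides along x and y, holds the jar's foot against turning. z up.
- jar_mouth (a point): Centre of the jar's mouth (top of its rubber seal), 109 mm above the jar's underside, 117 mm above the table. The round neck, 45 mm in diameter, has two hidden lugs centred on this point's x and -x axes, each spanning 80 degrees. z up.
- cap_center (a point): Centre of the jar's cap, half-way up. Ribbed brass-coloured cap, outer diameter 67 mm, height 24 mm, 45 g. Screwed on, its lower edge is 96 mm and its top 120 mm above the table (11 and 35 mm above the pot's rim); all round it is free space for fingers reaching down to 86 mm above the table. z up.
- tray_top (a point): Centre of the top of the flat white tray, which is fixed on the table: 230 by 230 mm, 12 mm high, no lip. The lid is set down here. Pot and tray stand left and right of each other, either way round. z points up.
- lid: Loose upside-down steel cup, 152 mm in diameter, 51 mm high without knob, wall 5 mm, 0.25 to 0.5 kg. Origin: centre of its lower rim; z up. At the start the rim rests loosely on the pot's rim and the lid covers the jar's cap: raise it at least 60 mm before moving sideways.
- cap: The cap; origin: centre of its lower edge, z up. Two inner lugs on its x and -x axes catch under the jar's lugs; a sprung seal (12 N) makes it tight (to 0.6 N m). Starts -12 to +8 deg (ccw positive) from the jar's axes, is free at 56 to 120 deg: an 80 deg ccw turn always frees it. Clockwise it meets a stop. When freed the seal lifts it 2.5 mm.
- jar: Loose glass jar, 0.7 kg, square body 72 by 72 mm, 76 mm high, then a round neck. Stands in the nest on the pot's axis with 1 mm play and must stay there. Origin: centre of its underside; z up.
- cheese: Bystander: yellow cheese wheel, 110 mm in diameter, 50 mm high, behind the work. Origin: centre of its underside.
- small_jar: Bystander: small closed round jar, 56 mm in diameter, 80 mm high, behind the work. Origin: centre of its underside.
- goat_cheese: Bystander: small cheese, 64 mm in diameter, 35 mm high, behind the work. Origin: centre of its underside.

How it is judged:
On the way, in this order (a step that is already met when the one before it is completed fails the run):
1. the lid stands rim down on the tray, let go and at rest (horizontal distance between lid and tray_top below 0.06 m and z of lid in the frame of tray_top below 0.006 m and angle between lid's own z axis and vertical below 0.1 rad and linear speed of lid below 0.02 m/s and contact force between the fingers and lid below 0.1 N), for 0.2 s.
2. the cap has been turned nearly free while still down on the jar (angle between the x axis of cap_center and the x axis of jar_mouth, either way round above 0.8 rad and z of cap_center in the frame of jar_mouth below 0.004 m and horizontal distance between cap_center and jar_mouth below 0.005 m), for 0.05 s.
At the end, for the whole second after the job is handed in: Gripper holds the cap off the jar, still, level within 14 deg, centre within 25 mm of the jar's axis, lower edge 4 to 60 mm above its mouth; jar upright in its nest (within 6 mm of full depth); lid at rest, rim down on the tray, within 60 mm of its centre (contact force between the fingers and cap above 1 N and contact force between cap and jar below 0.05 N and z of cap_center in the frame of jar_mouth between 0.016 and 0.072 m and horizontal distance between cap_center and jar_mouth below 0.025 m and angle between cap_center's own z axis and vertical below 0.25 rad and linear speed of cap below 0.03 m/s and horizontal distance between jar_mouth and pot_rim below 0.008 m and z of jar_mouth in the frame of pot_rim below 0.038 m and angle between jar's own z axis and vertical below 0.08 rad and horizontal distance between lid and tray_top below 0.06 m and z of lid in the frame of tray_top below 0.006 m and angle between lid's own z axis and vertical below 0.1 rad and linear speed of lid below 0.02 m/s); the arm keeps its last pose, push and grip.
It fails at once if the jar is pulled up out of its nest (z of jar_mouth in the frame of pot_rim above 0.047 m).
It fails at once if the lid is tipped over (angle between lid's own z axis and vertical above 0.7 rad).
It fails at once if a bystander is disturbed (distance of any of cheese, small_jar, goat_cheese from where it was at the start of the episode above 0.02 m).
It also fails if it takes over 54 s, if anything falls off the work surface, if the arm or the gripper's body presses on something with over 40 N, if the wrist force passes 120 N, or if a joint passes its speed limit or range.

## Working session

There is one attempt and no reset: what is moved stays moved. The work goes in short steps, Python scripts to look and compute and a tool call to move; the robot and the scene stay as the last step left them, time stands still between calls to the robot, and variables do not carry over. Pictures are saved under pics/ and viewed, at most 10 in all, crops included, and the job is handed in when it is done.

Besides the shell and the picture viewer there is one more tool, called after "Request:" by a JSON object that holds its "api" and its "payload", one argument or row to a line. apply_moves: Moves the arm, as the interface text tells. Its arguments: {"type":"object","properties":{"deltas":{"type":"array"},"squeeze":{"type":"number"}},"required":["deltas"]}

```bash
mkdir -p pics
cat > h.py <<'E'
import numpy as np, cv2
from scipy.spatial.transform import Rotation as R
from rig import *
def rot(q): return R.from_quat([q[1],q[2],q[3],q[0]]).as_matrix()
def ray(p,im):
    d=np.linalg.inv(im["K"])@np.array([p[0],p[1],1.0]); return np.array(im["position"]),rot(im["orientation"])@d
def atz(p,im,z):
    o,d=ray(p,im); return o+d*(z-o[2])/d[2]
def save(im,n): cv2.imwrite("pics/"+n,im["frame"][:,:,::-1])
E
python3 - <<'E'
from h import *
np.set_printoptions(precision=4,suppress=True)
s=get_state(); print(s["position"],s["ee_rot"],s["width"],s["clock"],nose_length)
print(rot(s["ee_rot"]))
H={"lid_knob":.160,"tray_top":.012,"lid":.085,"pot_rim":.085,"cheese":0,"small_jar":0,"goat_cheese":0}
for n in ("top","scene"):
    im=get_image(n); save(im,n+".png"); print(n,im["position"])
    for k,z in H.items():
        for r in place_of(k,im)[:2]: print(k,np.round(r["point"],1),round(r["score"],2),atz(r["point"],im,z))
E
```

```text
[0.1553 0.5531 0.2474] [-0.0002  0.1365  0.9906 -0.0009] 0.08530943628787423 0.0 0.017
[[-0.9627  0.2704 -0.0007]
 [ 0.2704  0.9627 -0.0017]
 [ 0.0002 -0.0018 -1.    ]]
top [ 0.5187 -0.015   0.9358]
lid_knob [248.4 233.2] 0.58 [0.5658 0.1538 0.16  ]
tray_top [402.6 259.3] 0.76 [ 0.5248 -0.1571  0.012 ]
lid [254.8 233.9] 0.59 [0.5692 0.1568 0.085 ]
cheese [333.4 144.2] 0.97 [ 0.7858 -0.0002  0.    ]
cheese [265.9 157.9] 0.18 [0.7512 0.1559 0.    ]
small_jar [265.8 158.4] 0.95 [0.75   0.1561 0.    ]
goat_cheese [426.3 162.7] 0.88 [ 0.745  -0.2131  0.    ]
scene [ 1.0691 -0.1454  0.7489]
tray_top [241.4 207.3] 0.6 [ 0.5318 -0.1532  0.012 ]
lid [369.3 165.2] 0.72 [0.5591 0.1569 0.085 ]
cheese [336.8 285.4] 0.58 [ 0.7826 -0.0016  0.    ]
small_jar [241.  207.1] 0.3 [ 0.5221 -0.1541  0.    ]
goat_cheese [229.1 305.6] 0.9 [ 0.7554 -0.2253  0.    ]
```

```bash
python3 -c "
import cv2,numpy as np
a=cv2.imread('pics/top.png');b=cv2.imread('pics/scene.png')
cv2.imwrite('pics/both.png',cv2.resize(np.vstack([a,b]),(480,600)))"
```

```text
(no output)
```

View pics/both.png

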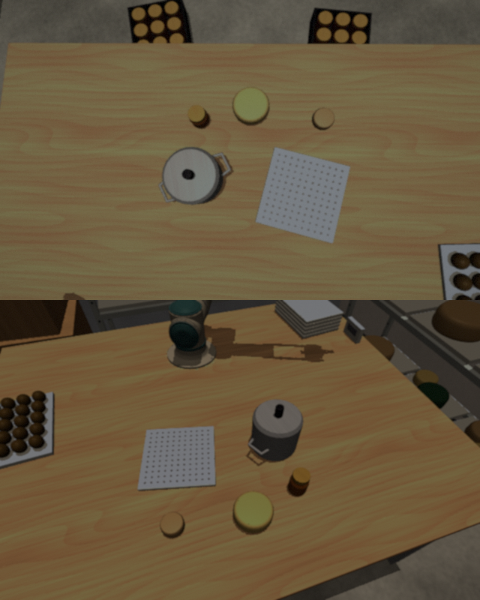

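The top view shows the pot with the lid at left (knob near px 248,233, yaw about 25°) and the tray at right (402,259). The cheeses and small jar are behind, clear of the path. I'm moving above the knob.

Request:
{"api": "apply_moves", "payload": {
  "deltas": [85,-30,-16,0,5,85,-65,-35,0,12,85,-100,-54,0,19,85,-135,-73,0,26,85,-170,-92,0,33,85,-205,-111,0,40,85,-240,-130,0,47,85,-275,-149,0,54,85,-310,-168,0,61,85,-345,-187,0,68,85,-380,-206,0,74,85,-410,-222,0,80]
}}

```text
clock: 1.8
position: [0.4919, 0.2268, 0.2485]
ee_rot: [0.0, 0.743, 0.669, 0.0]
contact_force: [0.3, 0.3, -0.2]
width: 0.085
gripper_force: 0.0
```

```bash
cat >> h.py <<'E'
def go(x,y,z=None):
    s=get_state(); p=np.array(s["position"]); t=np.array([x,y,p[2] if z is None else z])
    print("pos",p.round(4),"q",np.round(s["qpos"],2),"t",s["clock"],"w",s["width"],"F",np.round(s["contact_force"],1))
    M=rot(s["ee_rot"]); print("tool axes x,y",M[:,0].round(3),M[:,1].round(3),"delta mm",(1000*M.T@(t-p)).round(1))
E
python3 -c "
from h import *
go(.565,.155)"
```

```text
pos [0.4919 0.2268 0.2485] q [ 0.3   0.23  1.58 -0.    1.34  0.41] t 1.8 w 0.0850094127222714 F [ 0.3  0.3 -0.2]
tool axes x,y [ 0.105  0.994 -0.   ] [ 0.994 -0.105  0.001] delta mm [-63.8  80.2   0.1]
```

Request:
{"api": "apply_moves", "payload": {
  "deltas": [85,-21,27,0,0,85,-42,54,0,0,85,-63,80,0,0,85,-63,80,0,0,85,-63,80,0,0]
}}

```text
clock: 2.22
position: [0.5646, 0.157, 0.2478]
ee_rot: [-0.0, 0.742, 0.67, -0.0]
contact_force: [-1.1, -0.1, 0.1]
width: 0.0848
gripper_force: 0.0
```

Run:
```python
from h import *
go(.565,.155)
P={"lid_knob":.160,"lid":.085,"pot_rim":.085,"tray_top":.012}
w=get_image("wrist"); save(w,"w1.png")
print(w["position"])
for n,im in (("wrist",w),("top",get_image("top")),("scene",get_image("scene"))):
    for k,z in P.items():
        for r in place_of(k,im)[:1]: print(n,k,np.round(r["point"],1),round(r["score"],2),atz(r["point"],im,z).round(4))
# knob top from dark pixels
```

```text
pos [0.5646 0.157  0.2478] q [0.15 0.29 1.48 0.   1.37 0.25] t 2.2167 w 0.08483259256827594 F [-1.1 -0.1  0.1]
tool axes x,y [0.102 0.995 0.   ] [ 0.995 -0.102 -0.001] delta mm [-2.   0.6 -0. ]
[0.57110483 0.22138443 0.37317083]
wrist lid_knob [326.6 220.8] 0.55 [0.5677 0.1482 0.16  ]
wrist lid [327.5 193. ] 0.63 [0.5701 0.15   0.085 ]
top lid_knob [251.3 231.5] 0.58 [0.5691 0.1485 0.16  ]
top lid [257.3 234.6] 0.86 [0.5679 0.1515 0.085 ]
top tray_top [266.7 160.9] 0.61 [0.7412 0.1516 0.012 ]
scene lid_knob [370.4 145.5] 0.64 [0.5651 0.1473 0.16  ]
scene lid [368.2 167.1] 0.55 [0.5637 0.1521 0.085 ]
scene tray_top [237.4 204.4] 0.65 [ 0.5204 -0.1606  0.012 ]
```

View pics/w1.png

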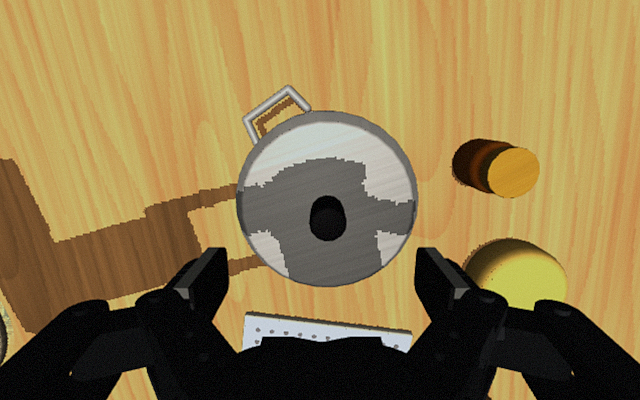

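Run:
```python
from h import *
w=get_image("wrist")
print(atz((327,198),w,.136),atz((328,222),w,.160))
go(.5677,.149,.158)
```

```text
[0.56846499 0.1599736  0.136     ] [0.56763408 0.14843625 0.16      ]
pos [0.5635 0.1584 0.2483] q [0.16 0.29 1.48 0.   1.37 0.25] t 3.0167 w 0.08465976215437937 F [-0.2  0.4 -0.3]
tool axes x,y [0.099 0.995 0.   ] [ 0.995 -0.099  0.   ] delta mm [-9.   5.1 90.3]
```

Run:
```python
from h import *
w=get_image("wrist")
for p in [(327,110),(327,125),(327,286),(237,195),(418,195)]: print(p,atz(p,w,.136))
for p in [(328,196),(328,241),(309,215),(347,215)]: print(p,atz(p,w,.172))
print(rot(w["orientation"]))
```

```text
(327, 110) [0.57471148 0.22606026 0.136     ]
(327, 125) [0.57371359 0.21545573 0.136     ]
(327, 286) [0.56124373 0.08293899 0.136     ]
(237, 195) [0.498601   0.16931867 0.136     ]
(418, 195) [0.63966894 0.15529744 0.136     ]
(328, 196) [0.56947125 0.1707583  0.172     ]
(328, 241) [0.5664862 0.1387501 0.172    ]
(309, 215) [0.55545564 0.15882314 0.172     ]
(347, 215) [0.58102576 0.15627917 0.172     ]
[[ 0.99513031 -0.09549964 -0.02440249]
 [-0.09855843 -0.96059735 -0.25988261]
 [ 0.00137773  0.26102213 -0.96533183]]
```

Request:
{"api": "apply_moves", "payload": {
  "deltas": [85,-8,4,0,0,85,-8,4,20,0,85,-8,4,45,0,85,-8,4,70,0,85,-8,4,86,0,85,-8,4,89,0,85,-8,4,89,0,0,-8,4,89,0,0,-8,4,89,0,0,-8,4,89,0,0,-8,4,89,0,0,-8,4,89,0],
  "squeeze": 60
}}

```text
clock: 4.07
position: [0.5675, 0.1501, 0.1603]
ee_rot: [0.001, 0.741, 0.671, 0.001]
contact_force: [-3.2, 1.0, 18.6]
width: 0.0247
gripper_force: 26.2
```

Request:
{"api": "apply_moves", "payload": {
  "deltas": [0,0,0,0,0,0,0,0,0,0,0,0,0,0,0,0,0,0,0,0]
}}

```text
clock: 4.4
position: [0.5675, 0.1502, 0.1605]
ee_rot: [0.001, 0.741, 0.671, 0.001]
contact_force: [0.2, -0.5, 6.4]
width: 0.0244
gripper_force: 59.1
```

Run:
```python
from h import *
go(.5677,.149,.158)
w=get_image("wrist"); save(w,"w2.png")
```

```text
pos [0.5675 0.1502 0.1605] q [ 0.14  0.35  1.62 -0.    1.17  0.24] t 4.4 w 0.02444129720538166 F [ 0.2 -0.5  6.4]
tool axes x,y [0.099 0.995 0.001] [ 0.995 -0.099  0.002] delta mm [-1.1  0.3  2.5]
```

View pics/w2.png

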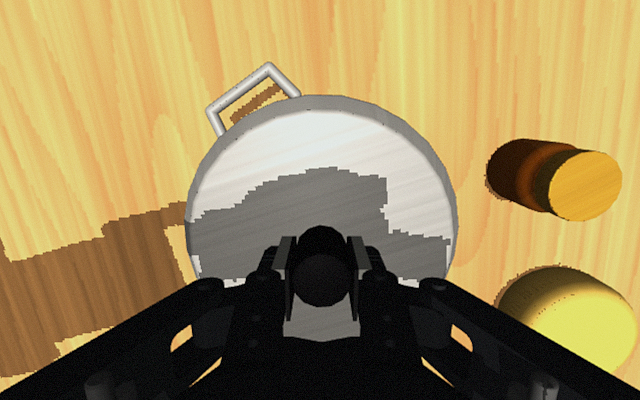

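Request:
{"api": "apply_moves", "payload": {
  "deltas": [0,0,0,-4,0,0,0,0,-12,0,0,0,0,-24,0,0,0,0,-38,0,0,0,0,-52,0,0,0,0,-66,0,0,0,0,-78,0,0,0,0,-86,0,0,0,0,-90,0,0,0,0,-90,0]
}}

```text
clock: 5.28
position: [0.5669, 0.1501, 0.25]
ee_rot: [0.0, 0.741, 0.671, 0.0]
contact_force: [-0.1, -0.4, -3.0]
width: 0.0242
gripper_force: 59.1
```

Request:
{"api": "apply_moves", "payload": {
  "deltas": [0,-8,0,0,0,0,-25,-1,0,0,0,-52,-2,0,0,0,-84,-3,0,0,0,-118,-4,0,0,0,-154,-6,0,0,0,-190,-7,0,0,0,-226,-9,0,0,0,-260,-10,0,0,0,-288,-11,0,0,0,-304,-12,0,0,0,-310,-12,0,0]
}}

```text
clock: 6.28
position: [0.5226, -0.1603, 0.2481]
ee_rot: [-0.001, 0.742, 0.67, -0.001]
contact_force: [-0.2, 0.3, -3.5]
width: 0.0241
gripper_force: 59.1
```

Request:
{"api": "apply_moves", "payload": {
  "deltas": [0,0,0,0,0,0,0,0,0,0,0,0,0,0,0]
}}

```text
clock: 6.53
position: [0.5239, -0.156, 0.2489]
ee_rot: [-0.001, 0.741, 0.672, 0.0]
contact_force: [0.1, -0.3, -3.4]
width: 0.024
gripper_force: 59.1
```

Run:
```python
from h import *
go(.525,-.157,.087)
w=get_image("wrist"); t=get_image("top"); save(w,"w3.png")
cv2.imwrite("pics/c3.png",np.vstack([w["frame"],t["frame"]])[:,:,::-1][::1][:, :]) if 0 else cv2.imwrite("pics/c3.png",cv2.resize(np.vstack([w["frame"],t["frame"]]),(480,600))[:,:,::-1])
for r in place_of("tray_top",t)[:2]: print(r, atz(r["point"],t,.012))
for r in place_of("cap_center",t)[:2]: print("cap",r, atz(r["point"],t,.108))
for r in place_of("jar_mouth",t)[:2]: print("jm",r, atz(r["point"],t,.117))
for r in place_of("pot_rim",t)[:2]: print("pot",r, atz(r["point"],t,.085))
```

```text
pos [ 0.5239 -0.156   0.2489] q [-0.42  0.23  1.56  0.    1.35 -0.32] t 6.5333 w 0.02403237745432253 F [ 0.1 -0.3 -3.4]
tool axes x,y [0.098 0.995 0.001] [ 0.995 -0.098 -0.001] delta mm [ -1.1   1.3 161.9]
cap {'point': [255.9, 235.2], 'score': 0.87} [0.56528651 0.14980128 0.108     ]
```

View pics/c3.png

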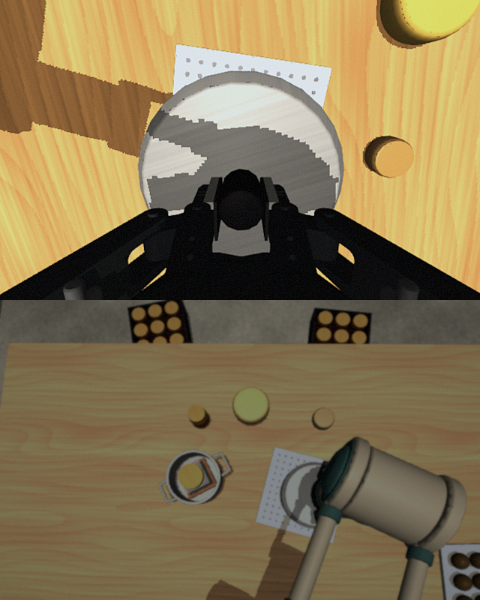

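The lid hangs level over the tray, and the top view shows the open pot with the cap near (256,235). I'm lowering it.

Request:
{"api": "apply_moves", "payload": {
  "deltas": [0,0,0,10,0,0,0,0,30,0,0,0,0,55,0,0,0,0,80,0,0,0,0,105,0,0,0,0,128,0,0,0,0,145,0,0,0,0,154,0,0,0,0,157,0,0,0,0,159,0,0,0,0,160,0,0,0,0,160,0]
}}

```text
clock: 7.83
position: [0.5248, -0.1575, 0.0902]
ee_rot: [0.001, 0.741, 0.671, 0.0]
contact_force: [0.1, -0.9, -3.3]
width: 0.0244
gripper_force: 59.1
```

Request:
{"api": "apply_moves", "payload": {
  "deltas": [0,0,0,1,0,0,0,0,2,0,0,0,0,2,0,0,0,0,2,0]
}}

```text
clock: 8.17
position: [0.5242, -0.1573, 0.0876]
ee_rot: [0.0, 0.741, 0.671, 0.0]
contact_force: [-0.0, -0.1, -1.5]
width: 0.024
gripper_force: 59.1
```

Request:
{"api": "apply_moves", "payload": {
  "deltas": [0,0,0,1,0,0,0,0,1,0,0,0,0,1,0]
}}

```text
clock: 8.42
position: [0.5242, -0.1573, 0.0875]
ee_rot: [0.0, 0.741, 0.671, 0.0]
contact_force: [-3.4, 0.4, 6.9]
width: 0.0242
gripper_force: 60.0
```

Request:
{"api": "apply_moves", "payload": {
  "deltas": [40,0,0,0,0,60,0,0,0,0,60,0,0,0,0,60,0,0,0,0,60,0,0,0,0,60,0,0,-10,0,85,0,0,-35,0,85,0,0,-70,0,85,0,0,-105,0,85,0,0,-135,0,85,0,0,-155,0,85,0,0,-160,0]
}}

```text
clock: 9.42
position: [0.5261, -0.1581, 0.2514]
ee_rot: [0.004, 0.741, 0.671, 0.002]
contact_force: [1.3, -0.4, 0.0]
width: 0.0848
gripper_force: 0.0
```

Run:
```python
from h import *
go(.566,.150)
P={"cap_center":.108,"cap":.096,"jar_mouth":.117,"pot_rim":.085,"jar":.008,"lid":.012,"lid_knob":.087,"tray_top":.012}
for n in("top","scene"):
    im=get_image(n)
    for k,z in P.items():
        for r in place_of(k,im)[:1]: print(n,k,np.round(r["point"],1),round(r["score"],2),atz(r["point"],im,z).round(4))
    if n=="top": save(im,"t4.png"); cv2.imwrite("pics/c4.png",cv2.resize(im["frame"][180:340,180:500,::-1],(800,400),interpolation=2))
```

```text
pos [ 0.5261 -0.1581  0.2514] q [-0.42  0.23  1.56  0.    1.34 -0.32] t 9.4167 w 0.08483638561099151 F [ 1.3 -0.4  0. ]
tool axes x,y [ 0.099  0.995 -0.003] [ 0.995 -0.099  0.009] delta mm [310.5   9.2  -0.8]
top cap [255.9 236.3] 0.77 [0.5637 0.1521 0.096 ]
top jar [265.3 158.7] 0.67 [0.7473 0.1557 0.008 ]
top lid [404.6 260.1] 0.97 [ 0.5232 -0.1614  0.012 ]
top lid_knob [410.  259.4] 0.89 [ 0.5245 -0.1603  0.087 ]
scene cap_center [370.1 160.4] 0.65 [0.5639 0.1539 0.108 ]
scene cap [371.  165.9] 0.94 [0.5707 0.1548 0.096 ]
scene jar_mouth [366.5 158.3] 0.87 [0.5626 0.1444 0.117 ]
scene pot_rim [372.6 164. ] 0.57 [0.558  0.1658 0.085 ]
scene jar [361.6 190.6] 0.71 [0.5712 0.1409 0.008 ]
scene lid [242.5 203.6] 0.95 [ 0.5219 -0.1485  0.012 ]
scene lid_knob [232.  187.4] 0.84 [ 0.5267 -0.1616  0.087 ]
```

View pics/c4.png

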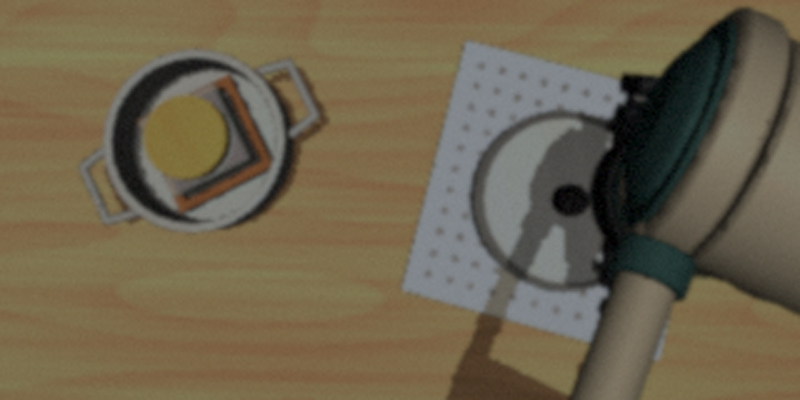

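The lid stands rim down in the middle of the tray, with its knob near (408,260) in the full image. The pot is open with the cap near (254,235). I'm moving back over the cap.

Request:
{"api": "apply_moves", "payload": {
  "deltas": [85,20,0,0,0,85,50,1,0,0,85,85,2,0,0,85,120,3,0,0,85,155,4,0,0,85,190,5,0,0,85,225,6,0,0,85,258,7,0,0,85,285,8,0,0,85,303,9,0,0,85,310,9,0,0,85,310,9,0,0]
}}

```text
clock: 11.32
position: [0.5637, 0.1517, 0.2462]
ee_rot: [-0.0, 0.741, 0.672, 0.0]
contact_force: [0.4, 0.1, -0.2]
width: 0.0849
gripper_force: 0.0
```

Request:
{"api": "apply_moves", "payload": {
  "deltas": [85,0,0,0,0,85,0,0,0,0,85,0,0,0,0]
}}

```text
clock: 11.57
position: [0.5637, 0.149, 0.2464]
ee_rot: [0.0, 0.742, 0.671, -0.0]
contact_force: [0.4, 0.5, 0.1]
width: 0.0849
gripper_force: 0.0
```

Run:
```python
from h import *
go(.566,.150,.105)
w=get_image("wrist"); save(w,"w5.png")
hsv=cv2.cvtColor(w["frame"],cv2.COLOR_RGB2HSV)
for k,z in {"cap_center":.108,"cap":.096,"pot_rim":.085,"jar_mouth":.117}.items():
    for r in place_of(k,w)[:1]: print(k,np.round(r["point"],1),round(r["score"],2),atz(r["point"],w,z).round(4))
t=get_image("top")
print("top circle",atz((254.4,234.8),t,.120))
for r in place_of("lid",t)[:1]: print(r)
```

```text
pos [0.5637 0.149  0.2464] q [ 0.14  0.29  1.49 -0.    1.36  0.24] t 11.5667 w 0.0849396994331387 F [0.4 0.5 0.1]
tool axes x,y [ 0.101  0.995 -0.001] [ 0.995 -0.101 -0.   ] delta mm [  1.3   2.2 141.4]
cap [324.4 187.9] 0.9 [0.567  0.1499 0.096 ]
top circle [0.56533813 0.15043381 0.12      ]
{'point': [399.8, 262.6], 'score': 0.66}
```

View pics/w5.png

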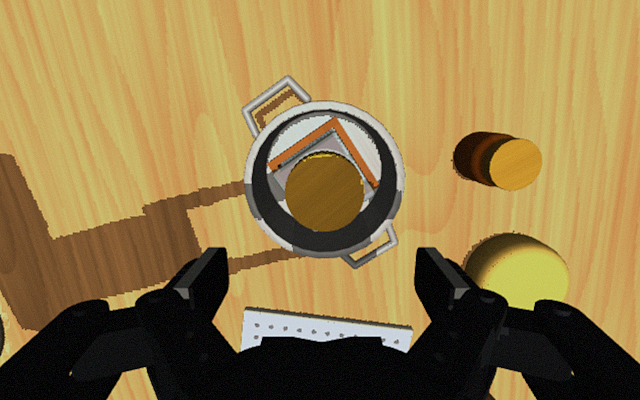

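Run:
```python
from h import *
w=get_image("wrist")
for p in [(324.5,157),(324.5,231),(285,194),(364,194)]: print(p,atz(p,w,.120))
for p in [(324,100),(324,258),(244,179),(404,179)]: print(p,atz(p,w,.085))
go(.566,.15,.105)
```

```text
(324.5, 157) [0.56987156 0.18188363 0.12      ]
(324.5, 231) [0.56377673 0.1189035  0.12      ]
(285, 194) [0.53435137 0.15465116 0.12      ]
(364, 194) [0.59950301 0.14813746 0.12      ]
(324, 100) [0.57420661 0.22691031 0.085     ]
(324, 258) [0.5596459  0.07710056 0.085     ]
(244, 179) [0.4932487  0.16443586 0.085     ]
(404, 179) [0.6416358 0.1496114 0.085    ]
pos [0.5638 0.1501 0.2464] q [0.14 0.29 1.49 0.   1.36 0.24] t 11.9667 w 0.08516418788052477 F [ 0.5 -0.3  0.2]
tool axes x,y [0.099 0.995 0.   ] [ 0.995 -0.099  0.   ] delta mm [1.000e-01 2.200e+00 1.414e+02]
```

Request:
{"api": "apply_moves", "payload": {
  "deltas": [85,1,3,0,0,85,1,3,20,0,85,1,3,45,0,85,1,3,70,0,85,1,3,95,0,85,1,3,115,0,85,1,3,128,0,85,1,3,136,0,85,1,3,141,0,85,1,3,144,0,85,1,3,144,0,85,1,3,144,0]
}}

```text
clock: 12.97
position: [0.5675, 0.1512, 0.1031]
ee_rot: [0.0, 0.741, 0.671, 0.001]
contact_force: [-0.0, -0.6, -0.2]
width: 0.0849
gripper_force: 0.0
```

Request:
{"api": "apply_moves", "payload": {
  "deltas": [64,0,0,0,0,64,0,0,0,0,64,0,0,0,0,64,0,0,0,0],
  "squeeze": 25
}}

```text
clock: 13.3
position: [0.5667, 0.1512, 0.1033]
ee_rot: [0.0, 0.741, 0.671, 0.0]
contact_force: [-3.3, 0.6, 5.8]
width: 0.0653
gripper_force: 27.3
```

Run:
```python
from h import *
go(.567,.151,.105)
w=get_image("wrist"); save(w,"w6.png")
```

```text
pos [0.5667 0.1512 0.1033] q [0.14 0.41 1.69 0.   1.04 0.24] t 13.3 w 0.06526972853122946 F [-3.3  0.6  5.8]
tool axes x,y [0.099 0.995 0.   ] [ 0.995 -0.099  0.001] delta mm [-0.1  0.3 -1.7]
```

View pics/w6.png

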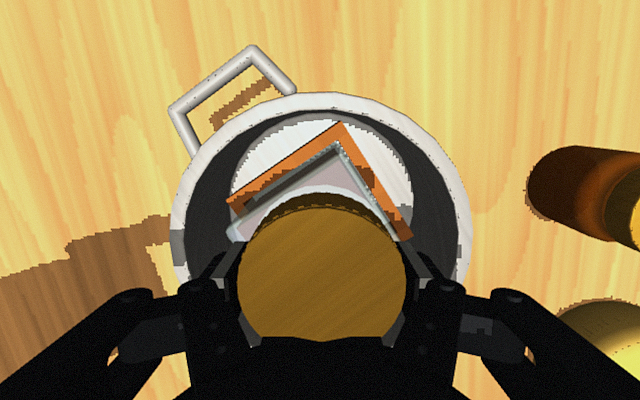

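Request:
{"api": "apply_moves", "payload": {
  "deltas": [0,0,0,0,0,0,0,0,0,0,0,0,0,0,0,0,0,0,0,-2,0,0,0,0,-5,0,0,0,0,-9,0,0,0,0,-13,0,0,0,0,-17,0,0,0,0,-21,0,0,0,0,-25,0,0,0,0,-28,0,0,0,0,-30],
  "squeeze": 90
}}

```text
clock: 14.35
position: [0.5681, 0.1515, 0.1039]
ee_rot: [0.001, 0.542, 0.841, 0.001]
contact_force: [-1.2, 1.0, 7.0]
width: 0.0644
gripper_force: 97.4
```

Run:
```python
from h import *
go(.567,.151,.105); print(get_state()["moment"])
w=get_image("wrist"); save(w,"w7.png")
```

```text
pos [0.5681 0.1515 0.1039] q [ 0.14  0.41  1.69  0.    1.04 -0.28] t 14.35 w 0.0644463697402689 F [-1.2  1.   7. ]
tool axes x,y [-0.413  0.911 -0.   ] [0.911 0.413 0.004] delta mm [ 0.  -1.2 -1.1]
[ 0.10264459  0.19888587 -0.18312822]
```

View pics/w7.png

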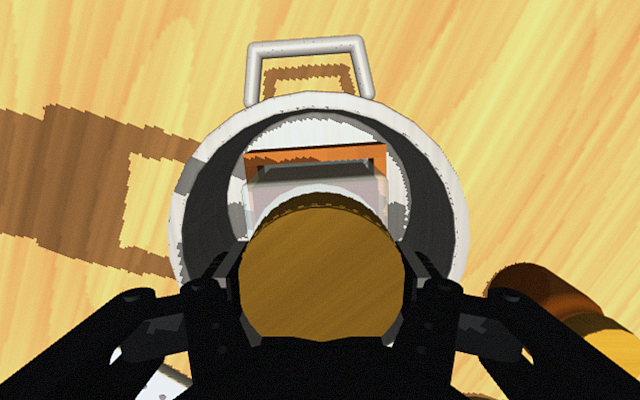

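The pot, nest and jar have rotated in view while the cap's brushed grain keeps its angle. So the cap is turning with the gripper and the jar is held. I'll keep turning.

Request:
{"api": "apply_moves", "payload": {
  "deltas": [0,0,0,0,-4,0,0,0,0,-9,0,0,0,0,-14,0,0,0,0,-19,0,0,0,0,-24,0,0,0,0,-28,0,0,0,0,-32,0,0,0,0,-36,0,0,0,0,-40,0,0,0,0,-44,0,0,0,0,-48,0,0,0,0,-51]
}}

```text
clock: 15.4
position: [0.5685, 0.1517, 0.1046]
ee_rot: [0.002, 0.127, 0.992, 0.001]
contact_force: [-1.1, 1.3, 10.1]
width: 0.0644
gripper_force: 97.8
```

Request:
{"api": "apply_moves", "payload": {
  "deltas": [0,0,0,0,0,0,0,0,0,0,0,0,0,0,0]
}}

```text
clock: 15.65
position: [0.5685, 0.1517, 0.1046]
ee_rot: [0.002, 0.128, 0.992, 0.001]
contact_force: [-0.6, 0.5, 10.1]
width: 0.0644
gripper_force: 97.8
```

Run:
```python
from h import *
go(.567,.151,.105); print(get_state()["moment"])
w=get_image("wrist"); save(w,"w8.png")
```

```text
pos [0.5685 0.1517 0.1046] q [ 0.14  0.41  1.69  0.    1.04 -1.17] t 15.65 w 0.06444773859222472 F [-0.6  0.5 10.1]
tool axes x,y [-0.967  0.253 -0.004] [0.253 0.967 0.003] delta mm [ 1.3 -1.  -0.4]
[0.13559188 0.25872366 0.0933745 ]
```

View pics/w8.png

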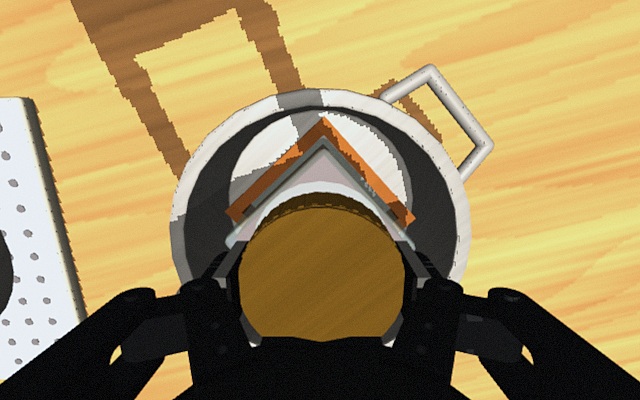

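Request:
{"api": "apply_moves", "payload": {
  "deltas": [0,0,0,-1,0,0,0,0,-2,0,0,0,0,-3,0,0,0,0,-4,0,0,0,0,-4,0]
}}

```text
clock: 16.12
position: [0.5669, 0.151, 0.1063]
ee_rot: [0.0, 0.128, 0.992, 0.0]
contact_force: [0.3, 0.6, 2.6]
width: 0.0642
gripper_force: 98.8
```

Request:
{"api": "apply_moves", "payload": {
  "deltas": [0,0,0,-1,0,0,0,0,-2,0,0,0,0,-3,0,0,0,0,-3,0]
}}

```text
clock: 16.45
position: [0.5668, 0.151, 0.1092]
ee_rot: [-0.0, 0.128, 0.992, -0.0]
contact_force: [0.7, -0.2, -0.4]
width: 0.064
gripper_force: 98.7
```

Only the cap's weight shows on the wrist, so it is free. I'm lifting it straight up.

Request:
{"api": "apply_moves", "payload": {
  "deltas": [0,0,0,-3,0,0,0,0,-8,0,0,0,0,-14,0,0,0,0,-20,0,0,0,0,-26,0,0,0,0,-31,0,0,0,0,-34,0,0,0,0,-34,0,0,0,0,-34,0,0,0,0,-34,0,0,0,0,-34,0]
}}

```text
clock: 17.37
position: [0.5666, 0.151, 0.1429]
ee_rot: [-0.0, 0.128, 0.992, -0.0]
contact_force: [0.7, -0.0, -0.8]
width: 0.0645
gripper_force: 98.7
```

Run:
```python
from h import *
go(.567,.151,.105)
im=get_image("scene"); w=get_image("wrist")
for k,z in {"cap_center":.146,"jar_mouth":.117,"lid":.012}.items():
    for r in place_of(k,im)[:1]: print(k,np.round(r["point"],1),round(r["score"],2),atz(r["point"],im,z).round(4))
a=cv2.resize(im["frame"][100:260,200:456],(480,300)); b=cv2.resize(w["frame"],(480,300))
cv2.imwrite("pics/c9.png",np.vstack([a,b])[:,:,::-1])
```

```text
pos [0.5666 0.151  0.1429] q [ 0.14  0.37  1.64  0.    1.13 -1.17] t 17.3667 w 0.06448791864924781 F [ 0.7 -0.  -0.8]
tool axes x,y [-0.967  0.254  0.001] [ 0.254  0.967 -0.   ] delta mm [-0.5  0.1 37.9]
cap_center [370.8 149.6] 0.57 [0.5649 0.1502 0.146 ]
jar_mouth [367.9 158.2] 0.72 [0.5633 0.1476 0.117 ]
lid [240.2 205.2] 0.72 [ 0.5248 -0.1547  0.012 ]
```

View pics/c9.png

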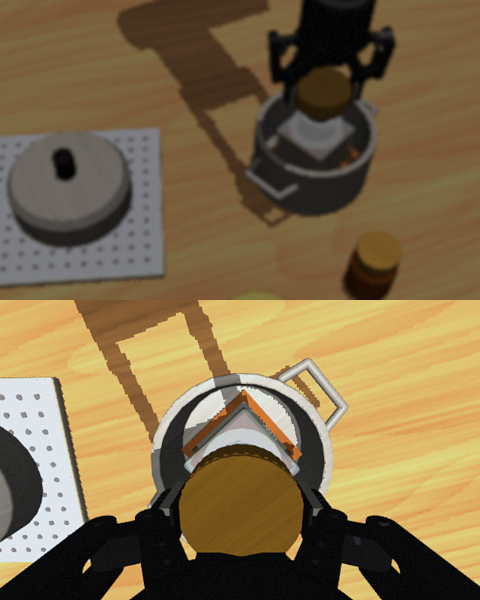

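The cap is held level above the jar's white mouth, the jar sits in its nest, and the lid stands on the tray. I'm handing in.

```bash
python3 -c "
from rig import *
print(sign_off())"
```

```text
the job is handed in; nothing more can be done
None
```

I've handed the job in: the lid stands rim down on the tray, and the gripper holds the freed cap level about 2 cm above the jar's mouth, with the jar still in its nest and the bystanders untouched; the verdict was not shown.

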